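Shut the tagged line of the gas box

ROBOT

A 7-joint arm with a two-finger parallel gripper is mounted at the origin on a cart in front of the work surface, level with it; the furniture and walls round the work are solid. World frame = base frame: x ahead of the robot, y to its left, z up, the work surface at z = 0. Lengths are in m, angles in rad, forces in N, time in s.
With the tool pointing down it reaches from about 0.35 to 0.9 m from the base axis. Payload 8.1 kg.
Tool frame: the origin (TCP) lies at the very end of the fingers, on their centre line; the grasp point (between the pads) lies 19 mm behind it; z points along the fingers, x is the direction in which the jaws open and shut, and the axes are right-handed (so a half turn about z gives the same grasp; the last joint's range is limited). The gripper opens to 92 mm and grips with 3 to 60 N. Pads are 19 mm wide; open, the fingers measure 130 mm over their backs; the gripper's body (75 mm by 190 mm) begins 47 mm behind the grasp point.
Start: joints at [1.084, 0.434, 0.025, 1.573, -0.012, 1.134, -0.075], TCP at [0.234, -0.58, 0.189] pointing down, gripper open.
Joint ranges: [-2.62, 2.62], [-0.44, 2.09], [-1.27, 1.32], [0.08, 2.57], [-1.32, 4.46], [0.12, 2], [-2.74, 2.74]. Speed limits (rad/s): [2.22, 2.22, 3.01, 3.01, 3.14, 3.14, 3.14].

INTERFACE

Orientations are given as a rotation vector (axis times angle).
In Python, from cell import status, viewer, arm gives the robot as it stands.
- The arm moves only by the tool jog_arm, never from a script. Its argument "commands" is text: rows parted by semicolons, each of 7 numbers parted by spaces: the closure, from -1 (fully open) to 1 (shut), then the shift along the world's x, y, z normalised to -1 to 1, where 1 is 0.3 m, then the turn, a rotation vector about the world's x, y, z normalised to -1 to 1, where 1 is 2 pi rad. In form: jaw dx dy dz wx wy wz; .... A call has exactly 5 rows; each row shifts and turns the commanded pose from where the row before left it; what a row does not reach is not made up. A row lasts 1/10 s, in which the tool goes at most 50 mm and 8.59 degrees, less where a joint would pass 70% of its speed; a pose out of reach is approached as far as the arm can. A call with a number of a shift or a turn outside -1 to 1 is refused whole. A call with a gripper value outside its range is refused whole. The fingers move at their own pace and stop on an object; "force" is the grip in N (left out, the last holds). Time passes only in rows, so rows that do not move let the fingers close, or fill a call up. It gives the time, the measured TCP pose, the force and the opening at its end, in the units of the state.
- status.observe(): the state, without advancing time (a new reading comes with each control period).
- viewer.get_image(name): name is "scene" or "top"; returns a dict with "pixels" (384x512x3 uint8, red, green, blue), "z_map" (384x512 float32, m along the optical axis (not along the pixel's ray), 0 where there is no reading), "camera_matrix" (3x3 intrinsics, pixels), "R" (3x3) and "t" (3): a world point X has camera coordinates R X + t. Camera axes: x right, y down, z forward; pixel columns grow to the right and rows downward; lengths in m; the calibration is good to about 2 mm. A picture is of the moment at which its call begins.
- arm.sign_off(): hands the job in, once; it reports no verdict.
The state is a dict: "clock": time; "joints": joint angles; "dq": joint speeds; "joint_efforts": joint torques, N m; "position": TCP position; "ee_rot": TCP orientation; "force": force on the tool from outside, world axes, zero at the start; "ft_torque": the same for the moment, N m; "width": opening from 0.0 (shut) to 1.0 (fully open).
Only numpy, scipy, OpenCV 4.12 (cv2) and the standard library are available. Lean on these libraries where they do the work, as an engineer would, in place of code of your own. Each camera call takes 0.05 s, during which the arm holds its last target. There are 200 camera calls.

TASK

The gas box on the bench is about to be connected, but its tagged line was left open. Slide the box's cover all the way to the left by pushing on its turned-up lip, then push the handle that has the round disc tag at its spindle a quarter turn until it is fully shut, across its line. Only push: do not pinch the lip or the handle, do not lift the cover out of its guides, leave it open, and leave the plain handle and the things round the box as they are.

Things in the scene. Friction and masses are not known exactly. Their poses are not given: they have to be found in the camera images.
- gas_box: Grey metal box fixed on the bench, 224 mm (x) by 260 mm (y), 84 mm high. Origin: centre of its underside, on the bench; x away from the robot, y left, z up; yaw within 0.25 rad of the world's. A fixed deck closes its left half, 3 mm below the cover. Brass barbs stick out 34 mm from its right end and tube stubs 39 mm from its left, all below 32 mm; a gauge 10 mm from its front, left half.
- cover: Loose aluminium cover, 211 mm (x) by 126 mm (y), 4 mm thick, 0.4 to 0.65 kg. Lies on ledges 76 mm above the bench between front and back guide strips (1.5 mm play each side; they stand 4 mm above its top) and slides along box y. Origin: centre of its underside; axes as the box's. Closed at box y -62 to -54 mm, fully open at +63 mm, against the left end wall. Takes 2 to 7 N to slide.
- cover_lip (a point): Middle of the outer (right-hand, -y) face of the cover's turned-up lip, 89 mm above the bench. The lip runs 150 mm along box x at the cover's right edge, is 6 mm thick and stands from 80 mm (the cover's top) to 98 mm above the bench. Push it to the left (+y of the box). At box y -125 to -117 mm when closed, 0 when fully open.
- opening (a point): Centre of the opening in the right half of the box, 76 mm above the bench, at box x 0, y -63 mm. The opening is 190 mm along box x and 126 mm along box y; end wall tops 80 mm, guide strips 84 mm above the bench. In it two tubes run along box y at box x -38 and +38 mm, tops 25 mm above the bench, each with a valve and handle, one tagged, one plain; which is nearer to the robot varies.
- tagged_handle (a joint): Angle of the tagged handle (flat brass disc, 38 mm across, under its spindle nut). 0 = open, along its line, pointing right (-y of the box); pi/2 = shut at its stop, across the line, pointing away from the robot (+x of the box). Shuts counter-clockwise seen from above, stays where it is left, takes about 4 N at the grip. Starts at 0 to 0.25.
- valve_tagged_pivot (a point): Point on the vertical turning axis of the tagged handle, 49 mm above the bench. Its box coordinates are x = -38 or +38 mm, y = -30 mm.
- tagged_handle_grip (a point): Centre of the tagged handle's black sleeve, 40 mm from its turning axis, 49 mm above the bench. The sleeve is 30 mm long (24 to 54 mm from the axis), 14 mm wide and 14 mm high (42 to 56 mm above the bench).
- plain_handle (a joint): Angle of the plain handle (same size and motion, no disc). 0 = open; starts at 0 to 0.05 and must stay open.
- plain_handle_grip (a point): Centre of the plain handle's black sleeve, 40 mm from its axis, 49 mm above the bench.
- red_vial: Loose vial with a red cap, 25 mm across, 47 mm high, upright in front of the box. Origin: centre of its underside.
- white_vial: Loose vial with a white cap, 25 mm across, 47 mm high, upright in front of the box. Origin: centre of its underside.
- beaker: Loose small beaker, 48 mm across, 56 mm high, upright to the right of the box's front corner. Origin: centre of its underside.
- brass_weight: Loose small brass weight, 20 mm across, 31 mm high, in front of the box. Origin: centre of its underside.
There are look-alikes about, which are no part of the job. There is more than one size of the white_vial; the job needs the largest. Of the things that look like the brass_weight, take the one that is farthest from the robot's base at the start.

How it is judged:
On the way, in this order (a step that is already met when the one before it is completed fails the run):
1. the cover is slid fully to the left (y of cover_lip in the frame of gas_box above -0.018 m), for 0.2 s.
2. the tagged handle is pushed fully shut (value of joint tagged_handle above 1.47 rad), for 0.2 s.
At the end, for the whole second after the job is handed in: The cover lies open in its guides, within 18 mm of its left stop; the tagged handle is within 0.1 rad of fully shut; the plain handle is still open (under 0.2 rad); the bystanders stand upright within 30 mm of their places; all at rest (y of cover_lip in the frame of gas_box above -0.018 m and value of joint tagged_handle above 1.47 rad and value of joint plain_handle below 0.2 rad and height (world z) of cover below 0.08 m and linear speed of cover below 0.01 m/s and velocity of joint tagged_handle below 0.05 rad/s and distance of each of red_vial, white_vial, beaker, brass_weight from where it was at the start of the episode below 0.03 m and angle between each of red_vial, white_vial, beaker, brass_weight's own z axis and vertical below 0.2 rad); the robot touches nothing.
It fails at once if the cover is lifted (more than 8 mm) or tipped out of its guides (height (world z) of cover above 0.084 m or angle between cover's own z axis and vertical above 0.12 rad).
It fails at once if the cover's lip is pinched (pressed from both sides with more than 5 N each) (contact force between the fingers and cover_c1 above 5 N and contact force between the fingers and cover_c2 above 5 N).
It fails at once if the tagged handle is pinched (pressed from both sides with more than 5 N each) (contact force between the fingers and tagged_handle_c0 above 5 N and contact force between the fingers and tagged_handle_c1 above 5 N).
It fails at once if the plain handle is turned (value of joint plain_handle above 0.2 rad).
It fails at once if a bystander is lifted, shifted by more than 30 mm or knocked over (distance of any of red_vial, white_vial, beaker, brass_weight from where it was at the start of the episode above 0.03 m or angle between any of red_vial, white_vial, beaker, brass_weight's own z axis and vertical above 0.35 rad).
It also fails if it takes over 42 s, if anything falls off the work surface, if the arm or the gripper's body presses on something with over 40 N, if the wrist force passes 120 N, or if a joint passes its speed limit or range.

## Working session

There is one attempt and no reset: what is moved stays moved. The work goes in short steps, Python scripts to look and compute and a tool call to move; the robot and the scene stay as the last step left them, time stands still between calls to the robot, and variables do not carry over. Pictures are saved under pics/ and viewed, about 8 in all and at most 12, crops included, and the job is handed in when it is done.

Besides the shell and the picture viewer there is one more tool, called in YAML: its name, and indented under it one key for each argument. jog_arm: Moves the arm, as the interface text tells. Scaled input: -1 to 1 covers 0.3 m each way for a shift and 2 pi rad each way for a turn. Its arguments: {"type":"object","properties":{"commands":{"type":"string"},"force":{"type":"number"}},"required":["commands"]}

```bash
mkdir -p pics; cat > h.py <<'E'
import numpy as np, cv2
from cell import status, viewer, arm
def grab(n):
    g=viewer.get_image(n); np.savez('%s.npz'%n,**g); return g
def load(n): return dict(np.load('%s.npz'%n))
def ray(g,u,v,z):
    R,t=g['R'],g['t']; d=R.T@np.linalg.inv(g['camera_matrix'])@[u,v,1]; c=-R.T@t
    return c+d*(z-c[2])/d[2]
def proj(g,X):
    p=g['camera_matrix']@(g['R']@np.array(X)+g['t']); return p[:2]/p[2]
def cloud(g):
    h,w=g['z_map'].shape; u,v=np.meshgrid(np.arange(w),np.arange(h)); z=g['z_map']
    P=np.stack([u,v,np.ones_like(u)],-1)@np.linalg.inv(g['camera_matrix']).T*z[...,None]
    return (P-g['t'])@g['R']
def save(n,img,s=1): cv2.imwrite('pics/'+n,cv2.resize(img[...,::-1],None,fx=s,fy=s,interpolation=cv2.INTER_CUBIC))
E
python3 - <<'E'
from h import *
for n in('top','scene'):
    g=grab(n); print(n,-g['R'].T@g['t'],g['R'].round(2).tolist(),g['camera_matrix'][0,0]); save(n+'0.png',g['pixels'],1.5)
print(status.observe())
E
```

```text
top [0.34229694 0.09099319 0.96370283] [[0.02, -1.0, 0.0], [-0.99, -0.02, -0.16], [0.16, 0.0, -0.99]] 420.6670073004084
scene [-0.11473786  0.49098098  0.56607957] [[-0.53, -0.85, 0.02], [-0.47, 0.28, -0.84], [0.7, -0.45, -0.55]] 394.0720390379955
{'clock': 0.1, 'joints': array([ 1.0843946 ,  0.43515133,  0.02500368,  1.57400577, -0.01160627,
        1.13400398, -0.07505698]), 'dq': array([ 1.38387613e-03, -2.56488147e-03, -1.27238383e-04, -2.71693832e-03,
       -3.40468726e-04, -1.43882380e-06, -3.19457208e-04]), 'joint_efforts': array([ 2.85915274e-03, -6.69131184e+01,  9.87672396e-01, -3.15143037e+01,
       -6.05239347e-02,  3.75187676e-02,  8.79027675e-05]), 'position': array([ 0.23376934, -0.57908112,  0.1885252 ]), 'ee_rot': array([-2.60373530e+00,  1.75667174e+00,  1.96412046e-03]), 'force': array([ 1.12688169, -0.66686494, -0.43996505]), 'ft_torque': array([-0.02810809, -0.01950408, -0.01483578]), 'width': 0.9986767703223529}
```

View pics/top0.png

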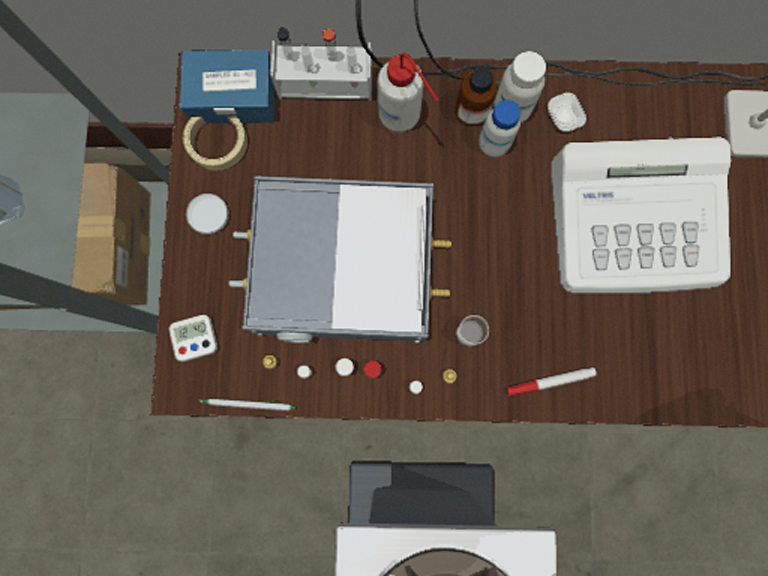

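View pics/scene0.png

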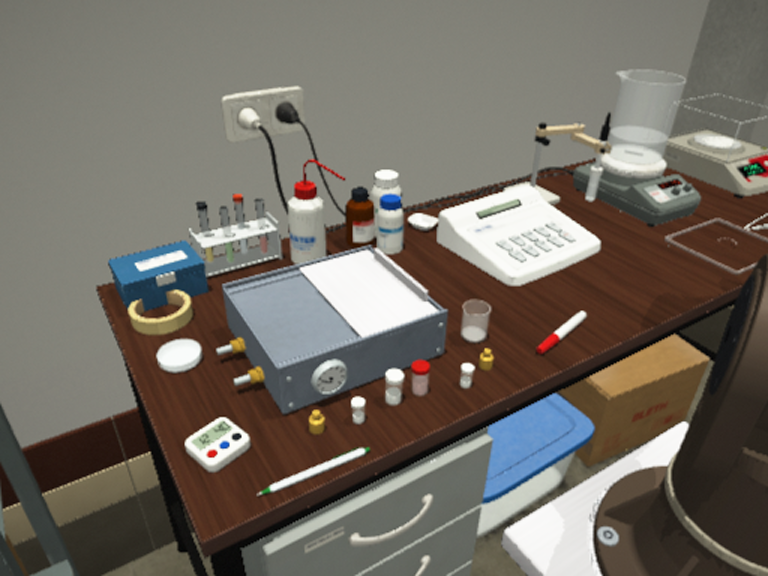

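The top view shows the box centred near (340,258), with the white cover on its right half and the lip at about (420,258). The beaker is at (473,331). The vials at (304,371), (344,367) and (416,387) are white; the one at (344,367) is the largest, so it is the white_vial. The red vial is at (373,369). The brass weights are at (269,362) and (450,377). I won't touch any of these. Next I'll measure the box pose.

```bash
python3 - <<'E'
from h import *
g=load('top'); P=cloud(g); z=P[...,2]
S=np.zeros(z.shape,bool); S[110:235,150:300]=True
m=(S&(z>0.066)&(z<0.105))
n,l,st,_=cv2.connectedComponentsWithStats(m.astype(np.uint8)); k=1+st[1:,4].argmax(); m=l==k
q=P[m][:,:2].astype(np.float32); r=cv2.minAreaRect(q*1000); print('rect',r, cv2.boxPoints(r).round(1).tolist())
lip=m&(z>0.090); ql=P[lip]; print('lip',lip.sum(),ql.mean(0),np.percentile(ql,[0,100],axis=0).round(4).tolist()); print(cv2.minAreaRect((ql[:,:2]*1000).astype(np.float32)))
for n,(u,v) in dict(red=(373,369),white=(344,367),beak=(473,331),br1=(269,362),br2=(450,377)).items(): print(n,ray(g,u/1.5,v/1.5,0.045)[:2].round(3))
save('crop0.png',g['pixels'][110:270,150:330],4)
E
```

```text
rect ((530.7233276367188, 161.23590087890625), (260.8321838378906, 233.12986755371094), 88.78466796875) [[411.3999938964844, 33.29999923706055], [644.5, 28.399999618530273], [650.0, 289.20001220703125], [417.0, 294.1000061035156]]
lip 216 [0.53019312 0.04419921 0.09791463] [[0.4568, 0.0404, 0.0901], [0.6056, 0.0482, 0.1027]]
((531.1787109375, 43.90505599975586), (6.309311866760254, 148.82553100585938), 88.54075622558594)
red [0.374 0.11 ]
white [0.376 0.152]
beak [ 0.432 -0.035]
br1 [0.381 0.261]
br2 [ 0.365 -0.001]
```

View pics/crop0.png

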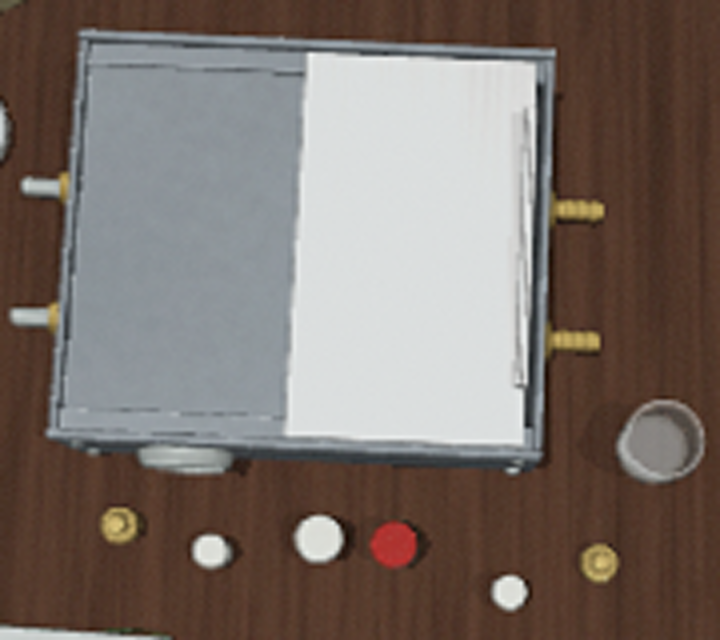

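The box centre is at about (0.533, 0.161) with yaw about -0.023. The lip's outer face is at y≈0.041. I'll move to just right of the lip with the fingers closed and the jaw axis along box x.

jog_arm:
  commands: "1 0.05 0.1 0 0 0 0.01;1 0.05 0.1 0 0 0 0.01;1 0.05 0.1 0 0 0 0.01;1 0.05 0.1 0 0 0 0.01;1 0.05 0.1 0 0 0 0.01"
  force: 20

```text
clock: 0.6
position: [0.3093, -0.4281, 0.189]
ee_rot: [-2.849, 1.324, 0.001]
force: [-0.3, -0.8, -0.1]
width: 0.615
```

jog_arm:
  commands: "1 0.05 0.1 0 0 0 0.01;1 0.05 0.1 0 0 0 0.01;1 0.05 0.1 0 0 0 0.01;1 0.05 0.1 0 0 0 0.01;1 0.05 0.1 0 0 0 0.01"

```text
clock: 1.1
position: [0.3842, -0.2782, 0.1891]
ee_rot: [3.021, -0.863, -0.001]
force: [-0.1, -0.3, -0.3]
width: 0.179
```

jog_arm:
  commands: "1 0.05 0.1 0 0 0 0.01;1 0.05 0.1 0 0 0 0.01;1 0.05 0.1 0 0 0 0.01;1 0.05 0.1 0 0 0 0.01;1 0.05 0.1 0 0 0 0.01"

```text
clock: 1.6
position: [0.4592, -0.1283, 0.1891]
ee_rot: [3.119, -0.379, -0.001]
force: [-0.4, -0.1, 0.3]
width: 0.003
```

jog_arm:
  commands: "1 0.049 0.085 0 0 0 0.007;1 0.049 0.085 0 0 0 0.007;1 0.049 0.085 0 0 0 0.007;1 0.049 0.085 0 0 0 0.007;1 0.049 0.085 0 0 0 0.007"

```text
clock: 2.1
position: [0.5327, -0.0011, 0.1889]
ee_rot: [3.141, -0.036, -0.001]
force: [-0.0, -0.7, 0.3]
width: 0.003
```

jog_arm:
  commands: "1 0 0 -0.07 0 0 0;1 0 0 -0.07 0 0 0;1 0 0 -0.07 0 0 0;1 0 0 -0.07 0 0 0;1 0 0 -0.05 0 0 0"

```text
clock: 2.6
position: [0.5316, -0.0022, 0.0886]
ee_rot: [3.141, -0.039, -0.003]
force: [-0.3, 0.3, 0.7]
width: 0.008
```

```bash
python3 - <<'E'
from h import *
g=grab('scene'); a=g['pixels'][130:290,130:330]; save('near.png',a,4)
print(status.observe()['position'])
E
```

```text
[ 0.53036871 -0.00240923  0.08671169]
```

View pics/near.png

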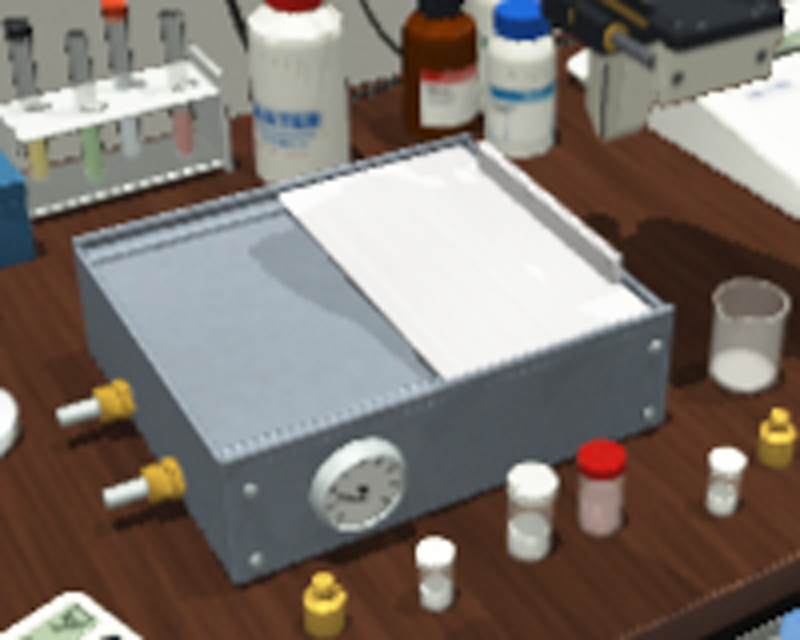

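The scene crop shows the fingers at about (610,110), right of the lip and clear of everything. Now I'll push left.

jog_arm:
  commands: "1 0 0.03 0.005 0 0 0;1 0 0.03 0 0 0 0;1 0 0.03 0 0 0 0;1 0 0.03 0 0 0 0;1 0 0.03 0 0 0 0"

```text
clock: 3.15
position: [0.5328, 0.0441, 0.0923]
ee_rot: [-3.141, 0.038, -0.002]
force: [0.3, -0.4, -0.1]
width: 0.007
```

jog_arm:
  commands: "1 0 0.03 0 0 0 0;1 0 0.03 0 0 0 0;1 0 0.03 0 0 0 0;1 0 0.03 0 0 0 0;1 0 0.03 0 0 0 0"

```text
clock: 3.65
position: [0.5325, 0.0887, 0.0917]
ee_rot: [3.141, -0.039, -0.0]
force: [-0.4, -0.4, -0.4]
width: 0.003
```

The force is near zero, so I'll check whether the cover is moving.

```bash
python3 - <<'E'
from h import *
g=grab('scene'); a=g['pixels'][100:290,130:330]; save('push1.png',a,3.1)
s=status.observe();print(s['position'],s['force'])
E
```

```text
[0.53239672 0.09070808 0.09184666] [-0.32678556  1.97471028  0.03937227]
```

View pics/push1.png

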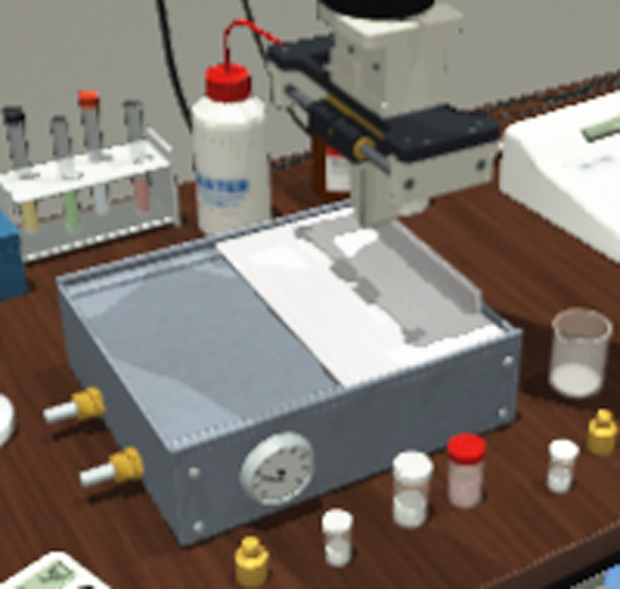

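```bash
python3 - <<'E'
from h import *
g=load('scene'); f=lambda X:((proj(g,X)-[130,100])*3.1).round()
print(f([.5324,.0907,.0918]),f([.531,.044,.098]),f([.457,.041,.098]),f([.605,.044,.098]),f([.531,.0,.089]))
P=cloud(g)
for u,v in[(370,222),(375,205),(365,215),(380,215),(415,255),(450,285),(475,300)]:
    print(u,v,P[int(v/3.1)+100,int(u/3.1)+130].round(3))
t=grab('top');Q=cloud(t); z=Q[...,2]; m=np.zeros(z.shape,bool);m[110:235,150:300]=1
q=Q[m&(z>.088)&(z<.104)]; print(len(q),q.mean(0),np.percentile(q,[0,5,95,100],axis=0).round(3).tolist())
save('t1.png',t['pixels'][90:270,140:330],4)
E
```

```text
[370. 268.] [424. 245.] [485. 291.] [372. 204.] [471. 240.]
370 222 [0.519 0.1   0.142]
375 205 [0.515 0.1   0.156]
365 215 [0.53  0.098 0.141]
380 215 [0.514 0.095 0.148]
415 255 [0.542 0.047 0.085]
450 285 [0.487 0.051 0.092]
475 300 [0.458 0.05  0.094]
36 [0.46883625 0.04573266 0.09710844] [[0.457, 0.043, 0.09], [0.457, 0.044, 0.092], [0.483, 0.048, 0.1], [0.485, 0.048, 0.1]]
```

View pics/t1.png

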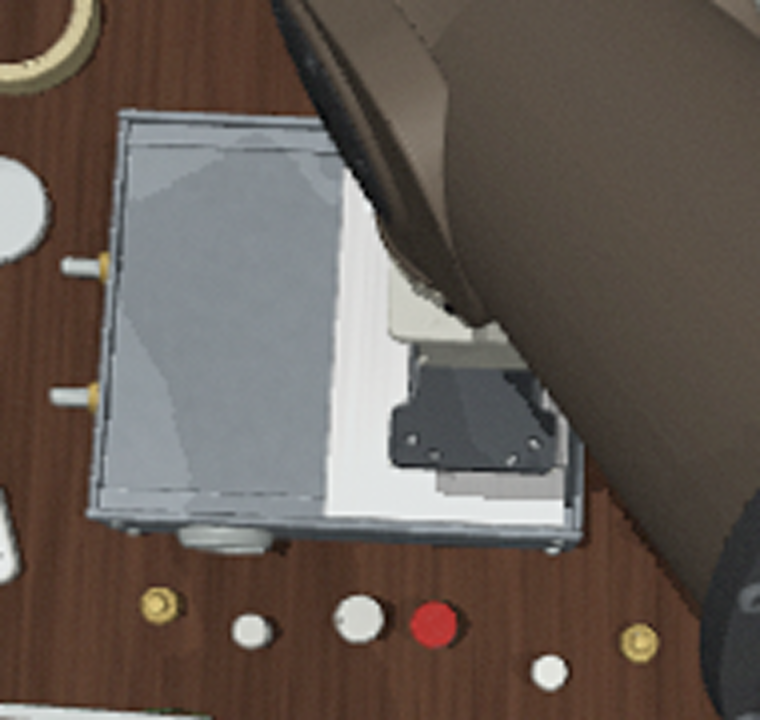

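```bash
python3 - <<'E'
from h import *
g=load('scene'); P=cloud(g)
for v in range(155,192,2): print(v,[P[v,u].round(3).tolist() for u in (245,249,253,257)], g['pixels'][v,249])
save('z1.png',g['pixels'][130:200,210:300],8)
E
```

```text
155 [[0.534, 0.101, 0.174], [0.52, 0.1, 0.18], [0.47, 0.121, 0.208], [0.444, 0.129, 0.222]] [133 134 119]
157 [[0.535, 0.101, 0.169], [0.518, 0.101, 0.176], [0.513, 0.094, 0.177], [0.446, 0.127, 0.216]] [133 133 119]
159 [[0.534, 0.101, 0.164], [0.518, 0.101, 0.171], [0.514, 0.094, 0.172], [0.447, 0.127, 0.211]] [134 134 120]
161 [[0.535, 0.1, 0.159], [0.518, 0.101, 0.167], [0.514, 0.093, 0.167], [0.445, 0.128, 0.208]] [134 134 120]
163 [[0.536, 0.1, 0.154], [0.518, 0.101, 0.162], [0.514, 0.093, 0.162], [0.447, 0.126, 0.202]] [134 134 120]
165 [[0.536, 0.1, 0.149], [0.517, 0.101, 0.157], [0.516, 0.092, 0.156], [0.445, 0.128, 0.199]] [133 133 119]
167 [[0.535, 0.101, 0.144], [0.516, 0.102, 0.153], [0.513, 0.093, 0.152], [0.514, 0.083, 0.149]] [134 134 121]
169 [[0.534, 0.101, 0.14], [0.519, 0.1, 0.147], [-0.115, 0.491, 0.566], [0.517, 0.081, 0.142]] [134 133 120]
171 [[0.536, 0.1, 0.133], [0.519, 0.1, 0.142], [0.524, 0.087, 0.136], [0.571, 0.046, 0.101]] [132 132 118]
173 [[0.605, 0.058, 0.082], [0.598, 0.051, 0.083], [0.585, 0.048, 0.089], [0.568, 0.048, 0.097]] [160 160 151]
175 [[0
[... 284 characters left out ...]
 [0.564, 0.049, 0.083]] [181 179 177]
181 [[0.574, 0.077, 0.081], [0.566, 0.071, 0.083], [0.564, 0.061, 0.081], [0.56, 0.052, 0.081]] [180 179 176]
183 [[0.564, 0.083, 0.082], [0.559, 0.075, 0.082], [0.556, 0.066, 0.081], [0.55, 0.058, 0.082]] [182 180 178]
185 [[0.557, 0.087, 0.082], [0.554, 0.078, 0.08], [0.547, 0.071, 0.082], [0.542, 0.063, 0.082]] [184 182 180]
187 [[0.548, 0.092, 0.082], [0.543, 0.085, 0.083], [0.541, 0.075, 0.081], [0.536, 0.067, 0.081]] [184 182 179]
189 [[0.541, 0.096, 0.082], [0.537, 0.088, 0.082], [0.532, 0.081, 0.082], [0.529, 0.072, 0.081]] [185 185 182]
191 [[0.534, 0.101, 0.082], [-0.115, 0.491, 0.566], [0.525, 0.085, 0.082], [0.523, 0.076, 0.08]] [153 153 150]
```

View pics/z1.png

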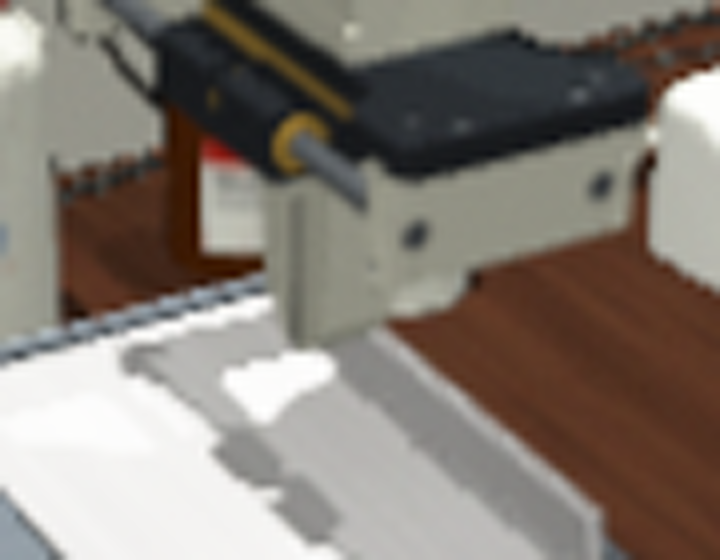

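The crop shows the finger ends at about (300,345), at true z≈0.131. The reported TCP z is 0.092, so the fingers end about 39 mm higher than the state says. They passed over the lip without touching it, and the cover has not moved. I'll go back, lower by that offset and verify.

jog_arm:
  commands: "1 0 -0.06 0 0 0 0;1 0 -0.06 0 0 0 0;1 0 -0.06 0 0 0 0;1 0 -0.06 0 0 0 0;1 0 -0.06 0 0 0 0"

```text
clock: 4.25
position: [0.5324, -0.0033, 0.0917]
ee_rot: [3.141, -0.04, -0.0]
force: [-0.4, -0.3, 0.6]
width: 0.006
```

jog_arm:
  commands: "1 0 0 -0.03 0 0 0;1 0 0 -0.03 0 0 0;1 0 0 -0.03 0 0 0;1 0 0 -0.03 0 0 0;1 0 0 0 0 0 0"

```text
clock: 4.75
position: [0.5314, -0.0013, 0.0541]
ee_rot: [-3.141, 0.037, 0.004]
force: [-0.7, 0.3, -0.3]
width: 0.006
```

```bash
python3 - <<'E'
from h import *
g=grab('scene'); P=cloud(g); s=status.observe();p=s['position'];print(p,s['force'])
d=P-p; m=(abs(d[...,0])<.03)&(abs(d[...,1])<.02)&(P[...,2]>.06)&(P[...,2]<.2); q=P[m]; 
v,u=np.where(m); print(len(q),v.max(),np.percentile(q,[0,2,50,98,100],axis=0).round(3).tolist())
o=np.argsort(q[:,2])[:8]; print(q[o].round(3).tolist())
E
```

```text
[ 0.53185098 -0.00139178  0.05486623] [-0.07910871  0.11713208  0.24661244]
279 177 [[0.502, -0.01, 0.093], [0.507, -0.009, 0.096], [0.519, 0.009, 0.124], [0.549, 0.012, 0.154], [0.552, 0.015, 0.178]]
[[0.528, 0.002, 0.093], [0.533, 0.011, 0.096], [0.531, 0.009, 0.096], [0.524, -0.003, 0.096], [0.525, 0.008, 0.096], [0.536, 0.009, 0.096], [0.525, 0.011, 0.097], [0.524, 0.0, 0.097]]
```

The measured tip is at about 0.094 with the TCP reported at 0.0545, so the 39 mm offset is confirmed. I'll lower 7 mm and push.

jog_arm:
  commands: "1 0 0.02 -0.023 0 0 0;1 0 0.02 0 0 0 0;1 0 0.02 0 0 0 0;1 0 0.02 0 0 0 0;1 0 0.02 0 0 0 0"

```text
clock: 5.3
position: [0.5327, 0.0288, 0.0491]
ee_rot: [-3.141, 0.038, -0.001]
force: [0.3, -0.1, 0.2]
width: 0.003
```

jog_arm:
  commands: "1 0 0.015 0 0 0 0;1 0 0.015 0 0 0 0;1 0 0.015 0 0 0 0;1 0 0.015 0 0 0 0;1 0 0.015 0 0 0 0"

```text
clock: 5.8
position: [0.5328, 0.0493, 0.0491]
ee_rot: [3.14, -0.041, 0.001]
force: [-0.0, -5.4, 4.7]
width: 0.004
```

jog_arm:
  commands: "1 0 0.015 0.005 0 0 0;1 0 0.02 0 0 0 0;1 0 0.02 0 0 0 0;1 0 0.02 0 0 0 0;1 0 0.02 0 0 0 0"

```text
clock: 6.3
position: [0.5326, 0.0793, 0.0504]
ee_rot: [3.141, -0.039, 0.0]
force: [-0.3, -2.7, 1.7]
width: 0.004
```

jog_arm:
  commands: "1 0 0.02 0 0 0 0;1 0 0.02 0 0 0 0;1 0 0.02 0 0 0 0;1 0 0.02 0 0 0 0;1 0 0.02 0 0 0 0"

```text
clock: 6.8
position: [0.5329, 0.1093, 0.0504]
ee_rot: [3.141, -0.039, 0.001]
force: [2.3, -5.1, 1.2]
width: 0.006
```

jog_arm:
  commands: "1 0 0.02 0 0 0 0;1 0 0.02 0 0 0 0;1 0 0.02 0 0 0 0;1 0 0.02 0 0 0 0;1 0 0 0 0 0 0"

```text
clock: 7.3
position: [0.5328, 0.1345, 0.0504]
ee_rot: [-3.14, 0.037, -0.001]
force: [-0.8, 0.3, -0.1]
width: 0.005
```

jog_arm:
  commands: "1 0 0.01 0 0 0 0;1 0 0.01 0 0 0 0;1 0 0.01 0 0 0 0;1 0 0.01 0 0 0 0;1 0 0.008 0 0 0 0"

```text
clock: 7.8
position: [0.5329, 0.1467, 0.0504]
ee_rot: [3.141, -0.04, 0.001]
force: [2.0, -5.9, 1.2]
width: 0.004
```

jog_arm:
  commands: "1 0 0.006 0 0 0 0;1 0 0.006 0 0 0 0;1 0 0.004 0 0 0 0;1 0 0 0 0 0 0;1 0 0 0 0 0 0"

```text
clock: 8.3
position: [0.533, 0.151, 0.0504]
ee_rot: [3.14, -0.041, 0.001]
force: [1.7, -6.9, 1.9]
width: 0.004
```

jog_arm:
  commands: "1 0 -0.05 0 0 0 0;1 0 -0.1 0 0 0 0;1 0 0 0.1 0 0 0;1 0 0 0.13 0 0 0;1 0 0 0.13 0 0 0"

```text
clock: 8.8
position: [0.5314, 0.1069, 0.1591]
ee_rot: [-3.141, 0.039, 0.003]
force: [0.7, -0.7, 0.1]
width: 0.002
```

jog_arm:
  commands: "1 -0.06 -0.14 0 0 0 0.02;1 -0.06 -0.14 0 0 0 0.02;1 -0.06 -0.14 0 0 0 0.02;1 -0.06 -0.14 0 0 0 0.02;1 -0.06 -0.14 0 0 0 0.02"

```text
clock: 9.3
position: [0.4418, -0.1024, 0.1582]
ee_rot: [-2.999, -0.934, -0.0]
force: [0.7, 0.4, 0.7]
width: 0.002
```

```bash
python3 - <<'E'
from h import *
g=grab('top'); save('t2.png',g['pixels'][110:240,150:310],5); P=cloud(g); z=P[...,2]
S=np.zeros(z.shape,bool); S[110:235,150:300]=True
q=P[S&(z>.09)&(z<.104)]; print(len(q),q.mean(0),cv2.minAreaRect((q[:,:2]*1000).astype(np.float32)))
print(status.observe()['joints'],status.observe()['position'])
E
```

```text
225 [0.53090828 0.16379543 0.09778792] ((532.209228515625, 163.98365783691406), (6.549728870391846, 147.70785522460938), 88.73150634765625)
[ 0.60966642  0.24628578 -0.57345738  1.97973919  0.16578458  0.96404486
  0.5647518 ] [ 0.4381947  -0.11050826  0.15747306]
```

View pics/t2.png

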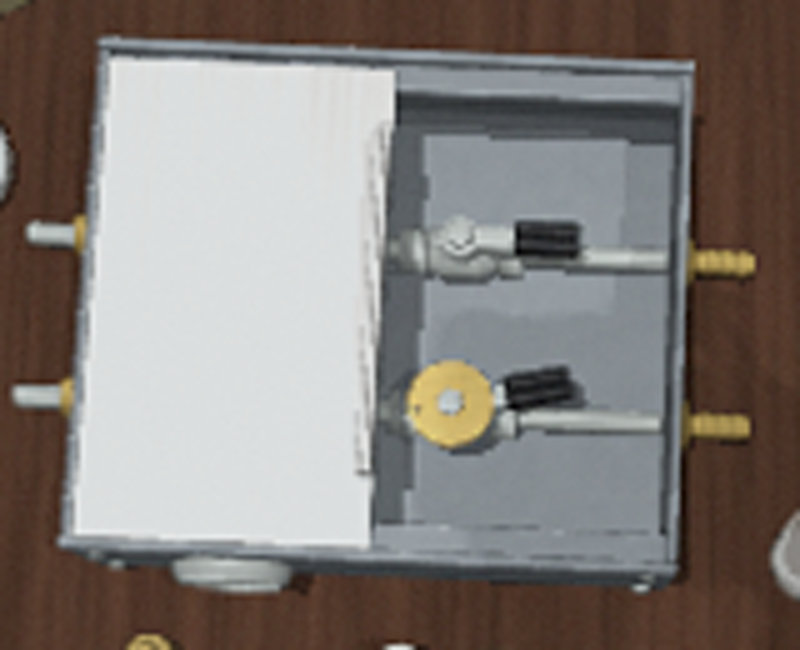

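The cover is at its stop: lip outer face y≈0.161, box y≈0. The tagged valve is the near one, with its disc at (450,405) and sleeve at (540,388). The plain handle is the far one at (548,238). Next I'll get the positions and the finger shape, to check clearance inside the opening.

```bash
python3 - <<'E'
from h import *
g=load('top'); c=lambda u,v:(150+u/5,110+v/5)
print('pivot',ray(g,*c(450,403),.055).round(4),'tip/grip',ray(g,*c(540,388),.056).round(4),'plain grip',ray(g,*c(548,239),.056).round(4),'plain pivot',ray(g,*c(460,235),.055).round(4))
a=-.023;B=np.array([.533,.161]);R=np.array([[np.cos(a),-np.sin(a)],[np.sin(a),np.cos(a)]])
for p in[(-38,-30),(38,-30),(38,-70),(-95,-63)]: print(p,(B+R@np.array(p)/1000).round(4))
s=load('scene'); P=cloud(s); d=P-[.5319,-.0014,.094]
for h in range(0,110,8):
    m=(d[...,2]>h/1000)&(d[...,2]<=(h+8)/1000)&(abs(d[...,0])<.12)&(abs(d[...,1])<.13)&(d[...,1]<.03)
    q=d[m]
    if len(q): print(h,len(q),(q.min(0)[:2]*1000).round(),(q.max(0)[:2]*1000).round())
E
```

```text
pivot [0.494  0.1315 0.055 ] tip/grip [0.5013 0.0922 0.056 ] plain grip [0.5684 0.0899 0.056 ] plain pivot [0.5697 0.129  0.055 ]
(-38, -30) [0.4943 0.1319]
(38, -30) [0.5703 0.1301]
(38, -70) [0.5694 0.0901]
(-95, -63) [0.4366 0.1002]
0 18 [-12.  -6.] [ 8. 12.]
8 37 [-20.  -8.] [16. 14.]
16 48 [-20.  -8.] [17. 13.]
24 49 [-20.  -8.] [18. 13.]
32 48 [-21.  -7.] [19. 13.]
40 49 [-21.  -7.] [20. 14.]
48 20 [-23.   2.] [-6. 13.]
56 4 [-29.  13.] [-19.  15.]
64 99 [-89. -32.] [82. 29.]
72 118 [-89. -32.] [81. 30.]
80 134 [-92. -33.] [82. 30.]
88 158 [-95. -32.] [79. 30.]
96 169 [-98. -30.] [68. 30.]
104 556 [-97. -33.] [96. 30.]
```

Finger section is 38×19 mm and the body starts 66 mm above the tip, so there is room. I'll enter the opening between the front strip and the tagged handle, with the jaw axis turned to box y.

jog_arm:
  commands: "1 0.02 0.122 0 0 0 0.021;1 0.02 0.122 0 0 0 0.021;1 0.02 0.122 0 0 0 0.021;1 0.02 0.122 0 0 0 0.021;1 0.02 0.122 0 0 0 0.021"

```text
clock: 9.85
position: [0.4729, 0.0836, 0.1583]
ee_rot: [-2.535, -1.854, -0.0]
force: [-0.4, 0.4, 0.1]
width: 0.003
```

jog_arm:
  commands: "1 0 0 0 0 0 0.021;1 0 0 0 0 0 0.021;1 0 0 0 0 0 0;1 0 0 0 0 0 0;1 0 0 0 0 0 0"

```text
clock: 10.35
position: [0.4732, 0.0817, 0.1583]
ee_rot: [-2.279, -2.162, 0.0]
force: [-0.2, -0.5, 0.0]
width: 0.003
```

jog_arm:
  commands: "1 0 -0.027 -0.1 0 0 0;1 0 0 -0.1 0 0 0;1 0 0 -0.1 0 0 0;1 0 0 -0.1 0 0 0;1 0 0 0 0 0 0"

```text
clock: 10.85
position: [0.4708, 0.0728, 0.0356]
ee_rot: [-2.275, -2.162, 0.007]
force: [-0.6, -0.1, 0.6]
width: 0.005
```

jog_arm:
  commands: "1 0 0 -0.05 0 0 0;1 0 0 -0.05 0 0 0;1 0 0 0 0 0 0;1 0 0 0 0 0 0;1 0 0 0 0 0 0"

```text
clock: 11.35
position: [0.4742, 0.074, 0.0096]
ee_rot: [2.275, 2.165, 0.002]
force: [0.2, -1.0, 0.4]
width: 0.004
```

jog_arm:
  commands: "1 0.016 0 0 0 0 0;1 0.016 0 0 0 0 0;1 0.016 0 0 0 0 0;1 0.016 0 0 0 0 0;1 0.016 0 0 0 0 0"

```text
clock: 11.85
position: [0.497, 0.0742, 0.0082]
ee_rot: [-2.274, -2.166, 0.001]
force: [-3.6, 1.2, 1.9]
width: 0.006
```

jog_arm:
  commands: "1 0.013 0.004 0 0 0 0;1 0.013 0.005 0 0 0 0;1 0.013 0.005 0 0 0 0;1 0.009 0.006 0 0 0 0;1 0.009 0.007 0 0 0 0"

```text
clock: 12.35
position: [0.5146, 0.0816, 0.0083]
ee_rot: [2.275, 2.166, -0.001]
force: [-4.0, -0.8, 2.8]
width: 0.003
```

jog_arm:
  commands: "1 0.01 0.007 0 0 0 0;1 0.01 0.008 0 0 0 0;1 0.009 0.012 0 0 0 0;1 0.009 0.013 0 0 0 0;1 0.009 0.013 0 0 0 0"

```text
clock: 12.85
position: [0.5292, 0.0977, 0.0084]
ee_rot: [2.275, 2.165, 0.0]
force: [-2.5, -2.6, 2.3]
width: 0.007
```

jog_arm:
  commands: "1 0.002 0.008 0 0 0 0;1 0.002 0.008 0 0 0 0;1 0.002 0.006 0 0 0 0;1 0 0 0 0 0 0;1 0 0 0 0 0 0"

```text
clock: 13.35
position: [0.531, 0.1047, 0.0086]
ee_rot: [2.275, 2.166, 0.002]
force: [2.0, -2.7, 2.1]
width: 0.006
```

Near the stop now. I'll push in small steps until the force rises.

jog_arm:
  commands: "1 0 0.004 0 0 0 0;1 0 0.004 0 0 0 0;1 0 0 0 0 0 0;1 0 0 0 0 0 0;1 0 0 0 0 0 0"

```text
clock: 13.85
position: [0.531, 0.1066, 0.0086]
ee_rot: [2.275, 2.165, 0.001]
force: [2.9, -4.7, 3.3]
width: 0.005
```

jog_arm:
  commands: "1 0 0.004 0 0 0 0;1 0 0.004 0 0 0 0;1 0 0.003 0 0 0 0;1 0 0 0 0 0 0;1 0 0 0 0 0 0"

```text
clock: 14.35
position: [0.5311, 0.1099, 0.0086]
ee_rot: [2.275, 2.165, 0.001]
force: [2.6, -4.7, 2.7]
width: 0.005
```

jog_arm:
  commands: "1 0 0.004 0 0 0 0;1 0 0.004 0 0 0 0;1 0 0 0 0 0 0;1 0 0 0 0 0 0;1 0 0 0 0 0 0"

```text
clock: 14.85
position: [0.5312, 0.1118, 0.0086]
ee_rot: [2.275, 2.165, 0.001]
force: [3.6, -5.9, 3.5]
width: 0.006
```

```bash
python3 - <<'E'
from h import *
g=grab('scene'); save('s3.png',g['pixels'][110:250,150:310],5)
s=status.observe();print(s['position'],s['force'])
E
```

```text
[0.53124367 0.11180796 0.00863785] [ 3.08318414 -5.3907056   5.00549764]
```

View pics/s3.png

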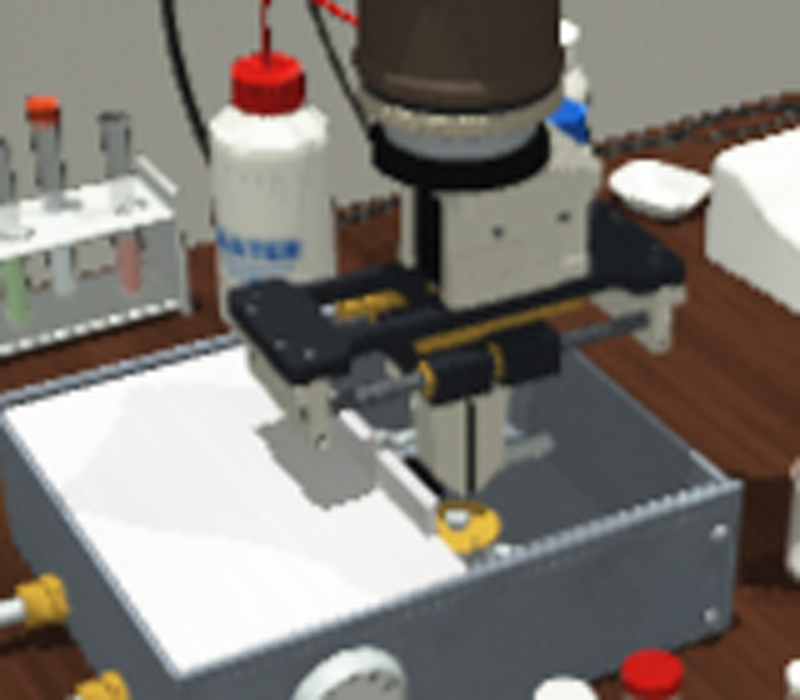

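The black sleeve shows at (430,475), left of the fingers and apparently across its line. I'll back off, lift and check from above.

jog_arm:
  commands: "1 0 -0.04 0 0 0 0;1 0 -0.04 0 0 0 0;1 0 0 0.13 0 0 0;1 0 0 0.15 0 0 0;1 0 0 0.15 0 0 0"

```text
clock: 15.4
position: [0.5291, 0.0878, 0.1382]
ee_rot: [-2.274, -2.165, 0.002]
force: [1.2, -0.4, -0.3]
width: 0.005
```

jog_arm:
  commands: "1 -0.06 -0.14 0.05 0 0 0;1 -0.06 -0.14 0 0 0 0;1 -0.06 -0.14 0 0 0 0;1 -0.06 -0.14 0 0 0 0;1 -0.06 -0.14 0 0 0 0"

```text
clock: 15.9
position: [0.4386, -0.1233, 0.1521]
ee_rot: [-2.275, -2.166, 0.0]
force: [0.6, 0.5, 0.3]
width: 0.005
```

```bash
python3 - <<'E'
from h import *
g=grab('top'); save('t3.png',g['pixels'][110:270,150:320],4.6); P=cloud(g); z=P[...,2]
S=np.zeros(z.shape,bool); S[110:235,150:300]=True
q=P[S&(z>.09)&(z<.104)]; print(len(q),q.mean(0))
I=g['pixels'].astype(int).sum(2); m=(S&(I<130)&(z>.045)&(z<.075)).astype(np.uint8)
n,l,st,_=cv2.connectedComponentsWithStats(m)
for k in range(1,n):
    if st[k,4]>15: 
        q=P[l==k]; print(st[k],q.mean(0).round(4),cv2.minAreaRect((q[:,:2]*1000).astype(np.float32)))
print(status.observe()['position'],status.observe()['force'])
E
```

```text
227 [0.53071248 0.16380577 0.09763882]
[253 155  12   4  18] [0.5702 0.0923 0.0562] ((570.6265869140625, 92.54430389404297), (25.21508026123047, 4.203473091125488), 81.17925262451172)
[238 167   6  13  39] [0.5329 0.133  0.0558] ((532.7559814453125, 133.49533081054688), (27.3603515625, 10.89013957977295), 10.697564125061035)
[ 0.4347106  -0.13159202  0.15108224] [-3.52593392 -6.62337536 -0.89654865]
```

View pics/t3.png

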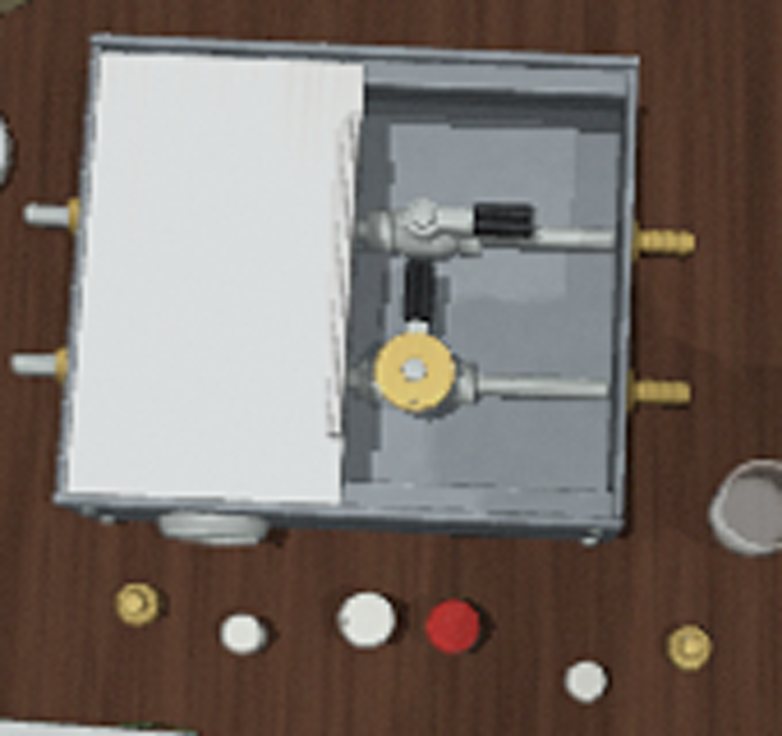

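```bash
python3 - <<'E'
from h import *
g=grab('top'); I=g['pixels'].astype(int)
r=np.zeros(I.shape[:2],bool); r[160:203,228:254]=True
dk=r&(I.max(2)<60); n,l,st,c=cv2.connectedComponentsWithStats(dk.astype(np.uint8)); print([(st[k].tolist(),c[k]) for k in range(1,n) if st[k,4]>10])
b=r&(I[...,0]-I[...,2]>60); v,u=np.where(b); (cx,cy),rad=cv2.minEnclosingCircle(np.c_[u,v].astype(np.float32)); print('disc',cx,cy,rad,u.mean(),v.mean())
p=ray(g,cx,cy,.056)
for k in range(1,n):
    if st[k,4]>30:
        v,u=np.where(l==k); W=np.array([ray(g,a,bb,.056)[:2] for a,bb in zip(u,v)])
        d=W.mean(0)-p[:2]; print(p,W.mean(0),'ang vs world x',np.arctan2(d[1],d[0]),'len',np.hypot(*d))
        vx,vy,_,_=cv2.fitLine((W*1000).astype(np.float32),cv2.DIST_L2,0,.01,.01).ravel(); print('axis',np.arctan(vy/vx))
s=status.observe();print(s['position'],s['force'],abs(s['dq']).max())
E
```

```text
[([238, 166, 7, 14, 78], array([240.57692308, 172.73076923]))]
disc 239.7831268310547 190.03614807128906 8.448386192321777 239.7979797979798 190.16666666666666
[0.49509195 0.13193487 0.056     ] [0.53379267 0.13119277] ang vs world x -0.019172775310821673 len 0.038707838289799325
axis 0.038760383
[ 0.43637859 -0.12841225  0.15129533] [0.20849933 0.30635354 0.60401613] 0.1042192211824548
```

The tagged handle measures -0.019 rad against world x, and box x is about -0.023, so it is fully shut. The bystanders are unmoved: scaled to the first crop, the red and white vials, beaker and brass weights all sit at the same pixels. I'll let the arm settle, then hand in.

jog_arm:
  commands: "1 0 0 0 0 0 0;1 0 0 0 0 0 0;1 0 0 0 0 0 0;1 0 0 0 0 0 0;1 0 0 0 0 0 0"

```text
clock: 16.5
position: [0.4407, -0.1206, 0.1523]
ee_rot: [-2.273, -2.168, -0.0]
force: [-1.0, -0.3, -0.9]
width: 0.003
```

```bash
python3 -c "
from cell import arm
print(arm.sign_off())"
```

```text
the job is handed in; nothing more can be done
None
```

I slid the cover to its left stop by pushing on its lip with closed fingers. I then pushed the tagged handle (the near one, with the disc) a quarter turn until it was shut. I handed in at about 16.5 s, and hand-in reports no verdict.

**Last checks, from the top camera:**
- **Cover:** the lip's outer face is at box y ≈ 0, against the stop, and the cover is flat in its guides.
- **Tagged handle:** it lies within about 0.01 rad of the box's x axis, so it is shut.
- **Plain handle:** it is still open.
- **Bystanders:** the vials, beaker and brass weights look unmoved, compared by eye in the crops.
- **Arm:** it is well clear of everything.

**What disagreed:**
- **Finger height:** the finger ends were about 39 mm higher than the reported TCP height. My first push passed over the lip without touching anything. I measured the offset in the depth image and applied it afterwards.
- **Handle stop:** the force showed no sharp rise there, so "fully shut" rests on the image. A fit to the sleeve's outline alone gave an axis about 0.06 rad off; I relied on the line from disc to sleeve.

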